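# Swipe the touch dimmer up to full and hold to store

## Robot

A 6-joint arm with a two-finger parallel gripper is mounted at the origin on the work surface. World frame = base frame: x ahead of the robot, y to its left, z up, the work surface at z = 0. Lengths are in mm, angles in rad, forces in N, time in s.
With the tool pointing down it reaches from about 400 to 925 mm from the base axis. Payload 12.5 kg.
Tool frame: the origin (TCP) lies at the very end of the fingers, on their centre line; the grasp point (between the pads) lies env.grip_point_offset behind it (env.grip_point_offset is the distance from the TCP to the grasp point, in mm); y points along the fingers, z is the direction in which the jaws open and shut, and the axes are right-handed (so a half turn about y gives the same grasp; the last joint's range is limited). The gripper opens to 95 mm and grips with 3 to 60 N. Pads are 20 mm wide; open, the fingers measure 119 mm over their backs; the gripper's body (75 mm by 180 mm) begins 59 mm behind the grasp point.
Start: joints at [-1.33, 0.491, 1.559, -0, 1.092, -0.106], TCP at [212.455, -587.801, 214.661] pointing down, gripper open.
Joint ranges: [-3.1, 3.1], [-0.84, 2.19], [0.05, 2.79], [-1.13, 4.28], [0.06, 2.93], [-2.69, 2.69]. Speed limits (rad/s): [2.22, 2.22, 2.79, 3.14, 3.14, 3.14].

## Interface

Orientations are given as [roll, pitch, yaw] about the fixed x, y, z axes, in that order (R = Rz(yaw) Ry(pitch) Rx(roll)).
In Python, from cell import readout, read_camera, env, nets gives the robot as it stands.
- The arm moves only by the tool apply_moves, never from a script. Its argument "increments" is a list of rows, each a list of 3 entries, a list of its own where there are three numbers: the shift along the tool's x, y, z in cm, then the turn, a rotation vector about the tool's x, y, z in degrees, then the finger opening in cm, from 0 to 9.51. A call has exactly 5 rows; each row shifts and turns the pose as measured when the row begins, along the tool's axes as they then stand; what a row does not reach is not made up. A row lasts 1/8 s, in which the tool goes at most 62.5 mm and 10.7 degrees, less where a joint would pass 70% of its speed; a pose out of reach is approached as far as the arm can. A call with a gripper value outside its range is refused whole. The fingers move at their own pace and stop on an object; the grip force is fixed at half the most. Time passes only in rows, so rows that do not move let the fingers close, or fill a call up. It gives the time, the measured TCP pose, the force and the opening at its end, in the units of the state.
- readout.state(): the state, without advancing time (a new reading comes with each control period).
- read_camera(name): name is "scene" or "top" or "wrist"; returns a dict with "img" (480x640x3 uint8, red, green, blue), "vfov" (degrees; the focal length in pixels is half the picture's height over the tangent of half this angle, whatever the lens; pixels are square), "cx", "cy" (the principal point, pixels), "rvec" (rotation vector, rad) and "tvec" (3), from world to camera coordinates, as OpenCV has them; the wrist camera has in their place "mount" (4x4, takes a point from camera to tool coordinates, whose origin is the TCP and whose axes are the tool frame's). Camera axes: x right, y down, z forward; pixel columns grow to the right and rows downward; lengths in mm; the calibration is good to about 2 mm. The wrist camera is an equidistant fisheye: a pixel r from the principal point sees the ray r / f radians off the axis. A picture is of the moment at which its call begins: read the wrist's pose just before it. There is no depth.
- env.job_done(): hands the job in, once; it reports no verdict.
Trained networks look in a picture, given as the dict that the camera call returned (one of the last four; its "shot" number tells which), for a name from the list of things; names that differ only in an ending like _2 or _b are one class to them, and where a whole thing is asked for, a point or a joint stands for the part that bears it (a point fixed in the world has none). Each returns a list of dicts, best first, with "confidence" (0 to 1); they miss things now and then, are a little off and sometimes report something else, mostly with a low value. They report only what shows in the picture. A call takes as long as a camera call.
- nets.look_for(picture, thing): "point" ([x, y, z] in mm, in the coordinates of the camera as it stood for that picture, good to about 4 mm: the middle of the surface that is visible of it).
- nets.mark_of(picture, thing): "point" ([x, y, z] in mm, in the coordinates of the camera as it stood for that picture, good to about 4 mm: a listed point, or the origin of a listed thing).
The state is a dict: "t": time; "joints": joint angles; "qvel": joint speeds; "tau": joint torques, N m; "eef_pos": TCP position; "tcp_rot": TCP orientation; "ft_force": force on the tool from outside, world axes, zero at the start; "moment": the same for the moment, N m; "opening": opening from 0.0 (shut) to 1.0 (fully open).
Only numpy, scipy, OpenCV 4.12 (cv2) and the standard library are available. Lean on these libraries where they do the work, as an engineer would, in place of code of your own. Each camera call takes 0.05 s, during which the arm holds its last target. There are 200 camera calls.

## Task

Turn the demonstration lamps up to full on the touch dimmer lying on the counter: run a fingertip lightly along its brightness slider, the row of five bars that grow longer, touching each bar from the shortest to the longest. Finish still holding the fingertip lightly on the longest bar and keep it there, since that stores the level. Do not press hard, lift or shift the dimmer, touch its other row (equal bars and round key), or disturb the goods around it.

Things in the scene. Friction and masses are not known exactly. Their poses are not given: they have to be found in the camera images.
- dimmer: The touch dimmer as a whole: a loose flat unit of about 1 kg on rubber feet, 130 mm (x) by 250 mm (y), aluminium housing 24 mm high, white glass front just above it, its surface 32 mm above the counter. Origin: centre of its underside, on the counter. x points across the rows of marks, from the brightness row to the other row, y along the rows, z up.
- glass (a joint): How far (m) the dimmer's glass front (126 x 246 mm, with all marks) is pressed down: 0 at rest, 0.003 fully down. It rests on a soft gasket: it starts to give at about 1.5 N, sinks level, takes about 8 N at 3 mm, and is hard beyond that. It rises again by itself.
- mark_1: Mark 1 of 5 of the brightness slider (the shortest: the dimmest level and the start of the slider): a dark printed bar 10 mm long (x, across the row) and 8 mm wide (y, along the row), on the glass at dimmer x = -32 mm, y = +84 mm. Origin: centre of its top face, 32.4 mm above the counter (0.4 mm proud of the glass); it sinks with the glass. Axes as the dimmer's; the slider runs from mark 1 to mark 5 along -y, marks 42 mm apart.
- mark_2: Mark 2 of 5 of the brightness slider (second shortest): a dark printed bar 18 mm long (x, across the row) and 8 mm wide (y, along the row), on the glass at dimmer x = -32 mm, y = +42 mm. Origin: centre of its top face, 32.4 mm above the counter (0.4 mm proud of the glass); it sinks with the glass. Axes as the dimmer's; the slider runs from mark 1 to mark 5 along -y, marks 42 mm apart.
- mark_3: Mark 3 of 5 of the brightness slider (middle one): a dark printed bar 26 mm long (x, across the row) and 8 mm wide (y, along the row), on the glass at dimmer x = -32 mm, y = +0 mm. Origin: centre of its top face, 32.4 mm above the counter (0.4 mm proud of the glass); it sinks with the glass. Axes as the dimmer's; the slider runs from mark 1 to mark 5 along -y, marks 42 mm apart.
- mark_4: Mark 4 of 5 of the brightness slider (second longest): a dark printed bar 34 mm long (x, across the row) and 8 mm wide (y, along the row), on the glass at dimmer x = -32 mm, y = -42 mm. Origin: centre of its top face, 32.4 mm above the counter (0.4 mm proud of the glass); it sinks with the glass. Axes as the dimmer's; the slider runs from mark 1 to mark 5 along -y, marks 42 mm apart.
- mark_5: Mark 5 of 5 of the brightness slider (the longest: full brightness, the end of the slider): a dark printed bar 42 mm long (x, across the row) and 8 mm wide (y, along the row), on the glass at dimmer x = -32 mm, y = -84 mm. Origin: centre of its top face, 32.4 mm above the counter (0.4 mm proud of the glass); it sinks with the glass. Axes as the dimmer's; the slider runs from mark 1 to mark 5 along -y, marks 42 mm apart.
- other_controls: The other touch row of the same glass, to be left alone: four equal bars 16 mm long and 8 mm wide at dimmer y = +84, +42, 0, -42 mm (the colour tone slider) and a round on/off key, 24 mm across, at y = -93 mm, all on the line dimmer x = +34 mm, 66 mm from the brightness row. Origin: on that line at y = 0, at the height of their tops (32.4 mm).
- spotlight: Bystander, loose: black track spotlight lying on the counter, a cylinder 58 mm across and 130 mm long along its x, with a track adapter 110 x 30 x 34 mm beside it at y = +66 mm; 58 mm high. Origin: on the counter under the middle of the cylinder.
- ball_lamp: Bystander, loose: dark grey ball-shaped wall lamp, ball 72 mm across on a round foot 68 mm across, 84 mm high. Origin: centre of its underside.
- carton: Bystander, loose: plain cardboard box 75 x 95 x 60 mm (x, y, z). Origin: centre of its underside.
- ceiling_lamp: Bystander, loose: white round ceiling lamp with a domed cover, 104 mm across, 50 mm high. Origin: centre of its underside.

How it is judged (in metres and radians):
On the way, in this order (a step that is already met when the one before it is completed fails the run):
1. a fingertip touches mark 1 of the brightness slider (the shortest) (contact force between the fingers and mark_1 above 0.2 N), for 0.05 s.
2. a fingertip touches mark 2 of the brightness slider (contact force between the fingers and mark_2 above 0.2 N), for 0.05 s.
3. a fingertip touches mark 3 of the brightness slider (contact force between the fingers and mark_3 above 0.2 N), for 0.05 s.
4. a fingertip touches mark 4 of the brightness slider (contact force between the fingers and mark_4 above 0.2 N), for 0.05 s.
5. a fingertip touches mark 5 of the brightness slider (the longest) (contact force between the fingers and mark_5 above 0.2 N), for 0.05 s.
At the end, for the whole second after the job is handed in: A fingertip still rests on the longest bar (mark 5) with more than 0.2 N, under 15 N on the dimmer as a whole; the dimmer lies flat on the counter, within 10 mm of where it was, and every bystander within 10 mm of where it was (contact force between the fingers and mark_5 above 0.2 N and contact force between the fingers and dimmer below 15 N and distance of each of dimmer, spotlight, ball_lamp, carton, ceiling_lamp from where it was at the start of the episode below 0.01 m and height (world z) of dimmer below 0.004 m and angle between dimmer's own z axis and vertical below 0.05 rad); the arm keeps its last pose, push and grip.
It fails at once if the dimmer is pressed with more than 15 N (contact force between any of the fingers, the arm and dimmer above 15 N).
It fails at once if the other row of the dimmer (equal bars, round key) is touched (contact force between any of the fingers, the arm and other_controls above 0.2 N).
It fails at once if the dimmer is lifted, tipped, or shifted by more than 10 mm (height (world z) of dimmer above 0.004 m or angle between dimmer's own z axis and vertical above 0.05 rad or distance of dimmer from where it was at the start of the episode above 0.01 m).
It fails at once if a bystander is moved by more than 10 mm (distance of any of spotlight, ball_lamp, carton, ceiling_lamp from where it was at the start of the episode above 0.01 m).
It also fails if it takes over 45 s, if anything falls off the work surface, if the arm or the gripper's body presses on something with over 40 N, if the wrist force passes 120 N, or if a joint passes its speed limit or range.

## Working session

There is one attempt and no reset: what is moved stays moved. The work goes in short steps, Python scripts to look and compute and a tool call to move; the robot and the scene stay as the last step left them, time stands still between calls to the robot, and variables do not carry over. Pictures are saved under pics/ and viewed, about 8 in all and at most 12, crops included, and the job is handed in when it is done.

Besides the shell and the picture viewer there is one more tool, called after "Call:" as name([rows], argument=value, ...), one row to a line, values as JSON. apply_moves: Moves the arm, as the interface text tells. Its arguments: {"type":"object","properties":{"increments":{"type":"array"}},"required":["increments"]}

```bash
ls; mkdir -p pics; python3 - <<'E'
from cell import readout, read_camera, env, nets
import cv2,numpy as np
s=readout.state();print(s)
print(env.grip_point_offset)
for n in("top","scene"):
    p=read_camera(n);cv2.imwrite(f"pics/{n}0.png",p["img"][:,:,::-1]);print(n,p["vfov"],p["cx"],p["cy"],p["rvec"],p["tvec"])
    R=cv2.Rodrigues(np.array(p["rvec"],float))[0];t=np.array(p["tvec"]).ravel()
    for th in("dimmer","mark_1","other_controls","spotlight","ball_lamp","carton","ceiling_lamp"):
        for d in nets.mark_of(p,th)[:6]: print(th,round(d["confidence"],2),(R.T@(np.array(d["point"])-t)).round(0))
E
```

```text
pics
{'t': 0.0, 'joints': array([-1.32960847e+00,  4.91578725e-01,  1.55944195e+00,  9.05496851e-06,
        1.09166581e+00, -1.05604122e-01]), 'qvel': array([-0.00250065, -0.00026443, -0.00027077,  0.00087473, -0.00111207,
       -0.00176867]), 'tau': array([ 1.65268430e-03, -6.12645721e+01, -2.58181679e+01,  6.92602526e-02,
        4.82395291e-02, -1.26359155e-04]), 'eef_pos': array([ 212.39222196, -587.55974847,  214.05241383]), 'tcp_rot': array([-1.57188322e+00,  1.23284652e-04, -2.79480492e+00]), 'ft_force': array([-0.12747614, -0.45347295, -0.8305485 ]), 'moment': array([0.03177089, 0.02419137, 0.04217951]), 'opening': 1.001819223596957}
18.8
top 53.247180836082144 317.40215322800617 231.348469321381 [ 2.16691428 -2.22276282  0.07681892] [ 69.51496869 560.18914599 865.777598  ]
dimmer 0.97 [600.  59.  -2.]
dimmer 0.18 [614.  26.  27.]
mark_1 0.69 [507.  33.  30.]
mark_1 0.66 [546.  62.  33.]
mark_1 0.52 [641. 133.  31.]
mark_1 0.41 [577.  84.  31.]
mark_1 0.39 [609. 109.  32.]
mark_1 0.24 [616.  32.  28.]
other_controls 0.87 [619.  26.  30.]
other_controls 0.72 [645. 134.  31.]
spotlight 0.86 [738. 189.   3.]
spotlight 0.16 [645. -82.   4.]
ball_lamp 0.63 [644. -84.   1.]
carton 0.67 [742. -12.  -1.]
carton 0.33 [641. 136.  30.]
ceiling_lamp 0.41 [546.  60.  34.]
scene 49.692261676801316 317.8744270202061 243.8252828051335 [ 1.80229747  1.45655514 -0.7166901 ] [-191.39953605 -286.5572729  1311.17618611]
dimmer 0.93 [597.  58.  -5.]
mark_1 0.59 [611. 111.  28.]
mark_1 0.59 [511.  34.  33.]
mark_1 0.54 [544.  58.  31.]
mark_1 0.5 [425. -64.   1.]
mark_1 0.49 [583.  84.  34.]
mark_1 0.46 [649. 135.  30.]
other_controls 0.63 [617.  31.  33.]
other_controls 0.29 [509.  33.  32.]
spotlight 0.59 [742. -15.  -2.]
ball_lamp 0.94 [644. -85.  -5.]
carton 0.84 [741.  -9.  -2.]
carton 0.47 [621.  33.  33.]
ceiling_lamp 0.61 [423. -63.   2.]
```

View pics/top0.png

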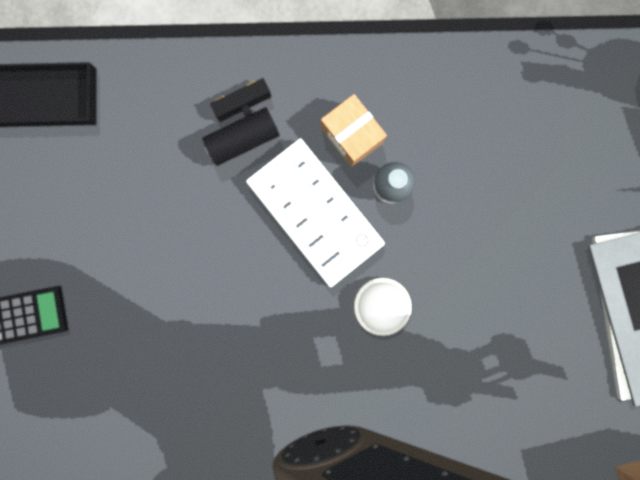

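View pics/scene0.png

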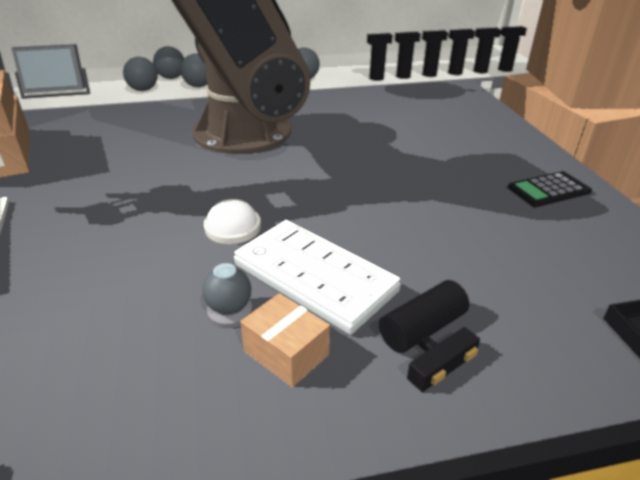

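The top view shows the dimmer with mark 1 at about (273,186) and mark 5 at about (330,260). The other row runs parallel to it, to the upper right. The scene view agrees. Next I'll measure the marks accurately in both pictures.

```bash
cat > h.py <<'E'
from cell import readout, read_camera, env, nets
import cv2,numpy as np
from scipy.spatial.transform import Rotation as Ro
LOC=np.array([[-32,y] for y in(84,42,0,-42,-84)]+[[34,y] for y in(84,42,0,-42,-93)],float)
def fit(w):  # dimmer pose (c,th) from world xy of marks (10x2, nan missing)
    k=~np.isnan(w[:,0]);L=LOC[k];W=w[k];lc=L.mean(0);wc=W.mean(0);A=L-lc;B=W-wc
    th=np.arctan2((A[:,0]*B[:,1]-A[:,1]*B[:,0]).sum(),(A*B).sum());R=np.array([[np.cos(th),-np.sin(th)],[np.sin(th),np.cos(th)]])
    c=wc-R@lc;return c,th,np.linalg.norm(W-(c+L@R.T),axis=1)
def project(p,X):
    f=p["img"].shape[0]/2/np.tan(np.radians(p["vfov"])/2)
    R=cv2.Rodrigues(np.array(p["rvec"],float))[0];t=np.array(p["tvec"]).ravel()
    c=X@R.T+t;return c[:,:2]/c[:,2:]*f+[p["cx"],p["cy"]]
def unproject(p,uv,z):
    f=p["img"].shape[0]/2/np.tan(np.radians(p["vfov"])/2)
    R=cv2.Rodrigues(np.array(p["rvec"],float))[0];t=np.array(p["tvec"]).ravel()
    d=np.c_[(uv-[p["cx"],p["cy"]])/f,np.ones(len(uv))]@R;o=-R.T@t
    return o+d*((z-o[2])/d[:,2])[:,None]
def world(c,th):
    R=np.array([[np.cos(th),-np.sin(th)],[np.sin(th),np.cos(th)]]);return np.c_[c+LOC@R.T,np.full(10,32.4)]
def blobs(img,uv,r):  # dark centroid near each predicted pixel, by local darkness
    g=cv2.cvtColor(img,cv2.COLOR_RGB2GRAY).astype(float);o=[]
    for u,v in uv:
        x0,y0=int(round(u))-r,int(round(v))-r
        if x0<0 or y0<0 or x0+2*r>=g.shape[1] or y0+2*r>=g.shape[0]: o.append([np.nan]*2);continue
        q=g[y0:y0+2*r+1,x0:x0+2*r+1];w=np.clip(np.median(q)-15-q,0,None)
        if w.sum()<60: o.append([np.nan]*2);continue
        yy,xx=np.mgrid[:2*r+1,:2*r+1];o.append([x0+(w*xx).sum()/w.sum(),y0+(w*yy).sum()/w.sum()])
    return np.array(o)
def go(xyz,yaw=None):  # shift in tool axes (cm) and turn (deg) to a tool-down pose
    s=readout.state();R=Ro.from_euler('xyz',s["tcp_rot"]);
    T=Ro.from_euler('xyz',[-np.pi/2,0,s["tcp_rot"][2] if yaw is None else yaw])
    d=R.inv().apply(np.array(xyz)-s["eef_pos"])/10
    print("pos",s["eef_pos"].round(1),"shift cm",d.round(2),"turn deg",np.degrees((R.inv()*T).as_rotvec()).round(2),"F",s["ft_force"].round(2),"t",round(s["t"],2))
E
python3 - <<'E'
from h import *
c,th=np.array([597.,58]),np.radians(36.4)-np.pi/2
# dimmer x at (.594,-.806)
th=np.arctan2(-.806,.594)+0
for n in("top","scene"):
    p=read_camera(n);cc,tt=c,th
    for r in(9,7,7):
        uv=blobs(p["img"],project(p,world(cc,tt))[:],r);uv[9]=np.nan
        w=unproject(p,uv,32.4);cc,tt,e=fit(w[:,:2])
    print(n,cc.round(1),np.degrees(tt).round(2),e.round(1));print(w[:5].round(1).tolist())
    M=world(cc,tt);print(M[[0,4]].round(1))
go([M[0][0],M[0][1],130],tt-np.pi/2)
E
```

```text
top [597.1  59. ] -52.95 [0.  0.2 0.2 0.2 0.1 0.2 0.2 0.1 0. ]
[[644.9, 135.1, 32.4], [611.1, 109.9, 32.4], [577.9, 84.4, 32.4], [544.4, 59.0, 32.4], [510.7, 34.0, 32.4]]
[[644.8 135.1  32.4]
 [510.8  33.9  32.4]]
scene [598.2  58.6] -52.75 [0.3 0.1 0.3 0.5 0.4 0.3 0.2 0.4 0.3]
[[645.4, 135.0, 32.4], [612.2, 109.5, 32.4], [579.1, 84.0, 32.4], [545.8, 58.4, 32.4], [512.3, 33.3, 32.4]]
[[645.7 134.9  32.4]
 [511.9  33.2  32.4]]
pos [ 212.4 -587.8  214.7] shift cm [-65.31   8.46 -53.24] turn deg [ -0.   -17.38   0.  ] F [0.19 0.14 0.32] t 0.9
```

Call:
apply_moves([
  [[-4.35,0,-3.55],[0,0,0],0],
  [[-4.35,0,-3.55],[0,0,0],0],
  [[-4.35,0,-3.55],[0,0,0],0],
  [[-4.35,0,-3.55],[0,0,0],0],
  [[-4.35,0,-3.55],[0,0,0],0],
])

```text
t: 1.52
eef_pos: [358.9, -343.2, 214.0]
tcp_rot: [-1.569, 0.0, -2.801]
ft_force: [1.1, -0.2, -0.1]
opening: 0.528
```

Call:
apply_moves([
  [[-4.35,0,-3.55],[0,0,0],0],
  [[-4.35,0,-3.55],[0,0,0],0],
  [[-4.35,0,-3.55],[0,0,0],0],
  [[-4.35,0,-3.55],[0,0,0],0],
  [[-4.35,0,-3.55],[0,0,0],0],
])

```text
t: 2.15
eef_pos: [508.7, -95.1, 215.1]
tcp_rot: [-1.567, 0.003, -2.802]
ft_force: [0.0, 0.5, -0.3]
opening: 0.023
```

Call:
apply_moves([
  [[-4.0,0,-3.3],[0,0,0],0],
  [[-4.0,0,-3.3],[0,-8.7,0],0],
  [[-4.0,0,-3.3],[0,-8.7,0],0],
  [[-4.0,0,-3.3],[0,0,0],0],
  [[-2.0,0,-1.6],[0,0,0],0],
])

```text
t: 2.78
eef_pos: [603.1, 126.8, 215.0]
tcp_rot: [-1.565, 0.002, -2.485]
ft_force: [0.2, -1.5, -0.1]
opening: 0.003
```

```bash
python3 -c "
from h import *
go([645.2,135,60],np.radians(-142.85))"
```

```text
pos [603.1 126.8 215. ] shift cm [-3.8  15.52  1.83] turn deg [-0.35  0.46 -0.14] F [ 0.18 -1.54 -0.08] t 2.77
```

Call:
apply_moves([
  [[-1.9,4,0.9],[0,0,0],0],
  [[-1.9,4,0.9],[-0.35,0.45,-0.14],0],
  [[0,4,0],[0,0,0],0],
  [[0,3,0],[0,0,0],0],
  [[0,0,0],[0,0,0],0],
])

```text
t: 3.4
eef_pos: [647.0, 139.2, 61.5]
tcp_rot: [-1.57, 0.002, -2.489]
ft_force: [0.3, -0.8, -0.3]
opening: 0.005
```

```bash
python3 - <<'E'
from h import *
go([645.2,135,40],np.radians(-142.85))
p=read_camera("wrist");q=read_camera("top");r=read_camera("scene")
im=np.hstack([p["img"][::2,::2],r["img"][150:390,180:500]])
cv2.imwrite("pics/near.png",cv2.resize(im[:,:,::-1],(800,300)));cv2.imwrite("pics/nt.png",cv2.resize(q["img"][120:320,200:420][:,:,::-1],None,fx=2.5,fy=2.5))
print(p["mount"].round(2),p["vfov"],p["cx"],p["cy"])
E
```

```text
pos [647.  139.2  61.5] shift cm [0.4  2.15 0.22] turn deg [-0.06  0.22 -0.13] F [ 0.29 -0.79 -0.27] t 3.4
[[  -0.      0.97    0.24  -67.01]
 [   0.     -0.24    0.97 -169.34]
 [   1.      0.     -0.     -0.36]
 [   0.      0.      0.      1.  ]] 65.70646984690485 319.85153295721955 245.78358701572782
```

View pics/near.png

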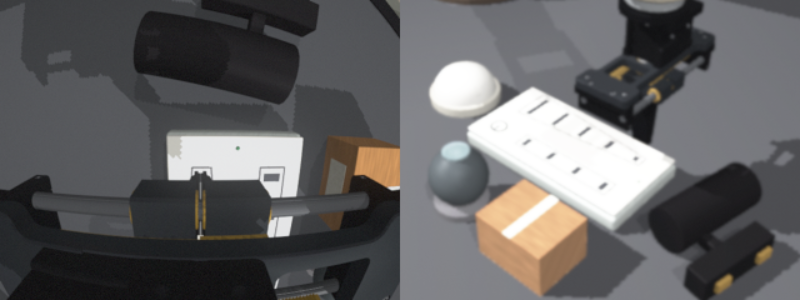

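Wrist view: the closed fingertips, with their gap at about x=200, are centred over the brightness row. The row's outline ends at (201,168). The other row is well to the side, at about (270,177). Going down carefully now.

Call:
apply_moves([
  [[0.4,1.0,0.22],[0,0.2,0],0],
  [[0,0.8,0],[0,0,0],0],
  [[0,0.4,0],[0,0,0],0],
  [[0,0,0],[0,0,0],0],
  [[0,0,0],[0,0,0],0],
])

```text
t: 4.18
eef_pos: [648.1, 134.9, 44.7]
tcp_rot: [-1.564, 0.011, -2.493]
ft_force: [-0.2, -0.0, 0.8]
opening: 0.003
```

```bash
python3 -c "
from h import *
go([645.2,135,32.4],np.radians(-142.85))"
```

```text
pos [648.1 134.9  44.7] shift cm [ 0.24  1.23 -0.19] turn deg [-0.36 -0.   -0.64] F [-0.2  -0.03  0.84] t 4.17
```

Call:
apply_moves([
  [[0.2,0.4,-0.2],[-0.35,0,-0.6],0],
  [[0,0.3,0],[0,0,0],0],
  [[0,0,0],[0,0,0],0],
  [[0,0,0],[0,0,0],0],
  [[0,0,0],[0,0,0],0],
])

```text
t: 4.8
eef_pos: [645.2, 135.5, 37.3]
tcp_rot: [-1.571, 0.0, -2.493]
ft_force: [-0.2, 0.2, 0.3]
opening: 0.002
```

```bash
python3 -c "
from h import *
for i in range(3):
  go([645.2,135,32.4],np.radians(-142.85)); read_camera('top')"
```

```text
pos [645.2 135.5  37.3] shift cm [0.03 0.49 0.04] turn deg [ 0.01  0.01 -0.01] F [-0.23  0.18  0.33] t 4.8
pos [645.2 135.5  37.4] shift cm [0.03 0.5  0.04] turn deg [ 0.01  0.01 -0.01] F [ 0.06  0.32 -0.38] t 4.85
pos [645.2 135.5  37.4] shift cm [0.03 0.5  0.04] turn deg [ 0.    0.01 -0.01] F [-0.4  -0.84  0.77] t 4.9
```

Call:
apply_moves([
  [[0,0.3,0],[0,0,0],0],
  [[0,0.1,0],[0,0,0],0],
  [[0,0.05,0],[0,0,0],0],
  [[0,0.05,0],[0,0,0],0],
  [[0,0.05,0],[0,0,0],0],
])

```text
t: 5.58
eef_pos: [645.3, 135.5, 32.0]
tcp_rot: [-1.571, 0.0, -2.493]
ft_force: [-0.1, 1.0, 3.2]
opening: 0.008
```

```bash
python3 -c "
from h import *
for i in range(3):
  go([645.2,135,32.4],np.radians(-142.85)); read_camera('top')"
```

```text
pos [645.3 135.5  32. ] shift cm [ 0.03 -0.04  0.03] turn deg [-0.    0.01 -0.02] F [-0.14  1.04  3.16] t 5.58
pos [645.3 135.5  31.9] shift cm [ 0.03 -0.05  0.04] turn deg [-0.    0.01 -0.02] F [-0.95 -0.68  3.38] t 5.62
pos [645.2 135.5  31.9] shift cm [ 0.03 -0.05  0.03] turn deg [-0.    0.01 -0.02] F [-0.63 -0.79  2.75] t 5.67
```

Contact on mark 1 is about 3 N. A flat finger could catch on the 0.4 mm bar edges. So I'll tilt it 3° with its leading edge up and drag the trailing edge, starting just before mark 1.

Call:
apply_moves([
  [[0,-0.15,0],[0,0,0],0],
  [[0,0,0],[0,0,-3],0],
  [[0,0,0],[0,0,0],0],
  [[0,0,0],[0,0,0],0],
  [[0,0,0],[0,0,0],0],
])

```text
t: 6.35
eef_pos: [645.0, 135.3, 32.9]
tcp_rot: [-1.571, -0.052, -2.493]
ft_force: [0.1, -0.7, 0.4]
opening: 0.009
```

```bash
python3 -c "
from h import *
M1=np.array([645.2,135.0]);M5=np.array([511.3,33.6])
def st():
  s=readout.state();R=Ro.from_euler('xyz',s['tcp_rot']).as_matrix();e=s['eef_pos']+R@[-10,0,0];u=(M5-M1)/np.linalg.norm(M5-M1);d=e[:2]-M1
  print('tcp',s['eef_pos'].round(1),'edge z',e[2].round(2),'along',(d@u).round(1),'side',(u[0]*d[1]-u[1]*d[0]).round(1),'toolx',R[:,0].round(3),'tooly',R[:,1].round(3),'F',s['ft_force'].round(1),'t',round(s['t'],2))
st();read_camera('top');st()
" ; cat >> h.py <<'E'
M1=np.array([645.2,135.0]);M5=np.array([511.3,33.6])
def st():
  s=readout.state();R=Ro.from_euler('xyz',s['tcp_rot']).as_matrix();e=s['eef_pos']+R@[-10,0,0];u=(M5-M1)/np.linalg.norm(M5-M1);d=e[:2]-M1
  print('tcp',s['eef_pos'].round(1),'edge z',e[2].round(2),'along',(d@u).round(1),'side',(u[0]*d[1]-u[1]*d[0]).round(1),'toolx',R[:,0].round(3),'tooly',R[:,1].round(3),'F',s['ft_force'].round(1),'t',round(s['t'],2))
E
```

```text
tcp [645.  135.3  32.9] edge z 32.43 along -10.0 side -0.4 toolx [-0.796 -0.603  0.052] tooly [-0.041 -0.031 -0.999] F [ 0.1 -0.7  0.4] t 6.35
tcp [645.  135.3  33. ] edge z 32.46 along -10.0 side -0.4 toolx [-0.796 -0.603  0.052] tooly [-0.041 -0.031 -0.999] F [-0.1  0.8 -0.5] t 6.4
```

Call:
apply_moves([
  [[0,0.09,0],[0,0,0],0],
  [[0.5,0.03,0],[0,0,0],0],
  [[0.5,0.03,0],[0,0,0],0],
  [[0.5,0.03,0],[0,0,0],0],
  [[0.5,0.03,0],[0,0,0],0],
])

```text
t: 7.02
eef_pos: [628.9, 122.7, 32.8]
tcp_rot: [-1.57, -0.048, -2.493]
ft_force: [0.7, 0.9, 0.0]
opening: 0.007
```

```bash
python3 -c "
from h import *
st()
p=read_camera('top');st()
uv=blobs(p['img'],project(p,world(np.array([597.1,59]),np.radians(-52.95))),7);uv[[0,1,2,9]]=np.nan
print(fit(unproject(p,uv,32.4)[:,:2]))"
```

```text
tcp [628.9 122.7  32.8] edge z 32.31 along 10.4 side 0.0 toolx [-0.796 -0.603  0.048] tooly [-0.038 -0.03  -0.999] F [0.7 0.9 0. ] t 7.03
tcp [628.5 122.4  32.8] edge z 32.28 along 11.0 side -0.0 toolx [-0.796 -0.603  0.049] tooly [-0.038 -0.03  -0.999] F [0.  0.2 2. ] t 7.08
(array([595.74171411,  62.13100157]), np.float64(-0.9111313218254568), array([5.90961113, 5.93314715, 5.68905949, 3.31434407, 3.06438054]))
```

Call:
apply_moves([
  [[0.2,0.09,0],[0,0,0],0],
  [[0.5,0.05,0],[0,0,0],0],
  [[0.5,0.05,0],[0,0,0],0],
  [[0.5,0.05,0],[0,0,0],0],
  [[0.5,0.05,0],[0,0,0],0],
])

```text
t: 7.7
eef_pos: [611.0, 108.6, 31.5]
tcp_rot: [-1.569, -0.046, -2.494]
ft_force: [3.8, 2.2, 3.9]
opening: 0.004
```

```bash
python3 -c "
from h import *
st()
p=read_camera('scene');st();read_camera('top');st()"
```

```text
tcp [611.  108.6  31.5] edge z 31.08 along 33.2 side 0.4 toolx [-0.796 -0.603  0.046] tooly [-0.035 -0.029 -0.999] F [3.8 2.2 3.9] t 7.7
tcp [610.6 108.3  31.5] edge z 31.05 along 33.8 side 0.4 toolx [-0.796 -0.603  0.046] tooly [-0.035 -0.029 -0.999] F [2.3 0.7 4.5] t 7.75
tcp [610.6 108.3  31.5] edge z 31.02 along 33.7 side 0.4 toolx [-0.796 -0.603  0.047] tooly [-0.036 -0.03  -0.999] F [ 0.7 -0.2  4.8] t 7.8
```

Call:
apply_moves([
  [[0.5,0.03,0],[0,0,0],0],
  [[0.5,0.03,0],[0,0,0],0],
  [[0.5,0.03,0],[0,0,0],0],
  [[0.5,0.03,0],[0,0,0],0],
  [[0.5,0.03,0],[0,0,0],0],
])

```text
t: 8.43
eef_pos: [589.9, 92.5, 31.3]
tcp_rot: [-1.568, -0.045, -2.494]
ft_force: [3.1, 1.8, 4.5]
opening: 0.001
```

```bash
python3 -c "
from h import *
st()
p=read_camera('scene');st();cv2.imwrite('pics/s2.png',cv2.resize(p['img'][180:360,200:440][:,:,::-1],(800,600)))"
```

```text
tcp [589.9  92.5  31.3] edge z 30.87 along 59.7 side 0.5 toolx [-0.796 -0.603  0.045] tooly [-0.035 -0.029 -0.999] F [3.1 1.8 4.5] t 8.43
tcp [589.4  92.2  31.3] edge z 30.82 along 60.3 side 0.5 toolx [-0.796 -0.603  0.046] tooly [-0.035 -0.03  -0.999] F [2.1 1.  4.4] t 8.47
```

View pics/s2.png

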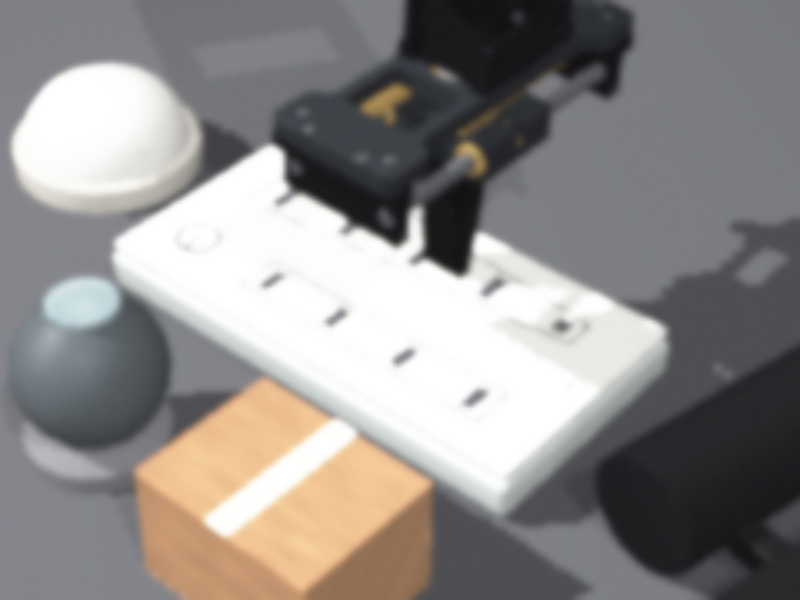

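The scene crop shows the finger on the brightness row between mark 2 (490,287) and mark 3 (418,257), with nothing disturbed. I'll check the dimmer's shift and carry on.

Call:
apply_moves([
  [[0.5,0.0,0],[0,0,0],0],
  [[0.5,0.02,0],[0,0,0],0],
  [[0.5,0.02,0],[0,0,0],0],
  [[0.5,0.02,0],[0,0,0],0],
  [[0.5,0.03,0],[0,0,0],0],
])

```text
t: 9.1
eef_pos: [568.3, 76.2, 31.6]
tcp_rot: [-1.568, -0.046, -2.494]
ft_force: [3.2, 2.8, 4.8]
opening: 0.008
```

```bash
python3 -c "
from h import *
st()
p=read_camera('scene');st()
uv=blobs(p['img'],project(p,world(np.array([598.2,58.6]),np.radians(-52.75))),7);uv[[2,3,4,9]]=np.nan
c,t,e=fit(unproject(p,uv,32.4)[:,:2]);print(c,np.degrees(t),e)"
```

```text
tcp [568.3  76.2  31.6] edge z 31.14 along 86.8 side 0.5 toolx [-0.796 -0.603  0.046] tooly [-0.035 -0.029 -0.999] F [3.2 2.8 4.8] t 9.1
tcp [567.8  75.9  31.6] edge z 31.09 along 87.4 side 0.4 toolx [-0.796 -0.603  0.046] tooly [-0.035 -0.03  -0.999] F [3.4 1.  4.8] t 9.15
[599.77462713  58.71864893] -53.35756427090495 [0.46179844 1.91329133 1.05945953 0.39963391 0.08659774 0.41203066]
```

Call:
apply_moves([
  [[0.5,0.03,0],[0,0,0],0],
  [[0.5,0.03,0],[0,0,0],0],
  [[0.5,0.02,0],[0,0,0],0],
  [[0.5,0.02,0],[0,0,0],0],
  [[0.5,0.02,0],[0,0,0],0],
])

```text
t: 9.78
eef_pos: [546.5, 59.8, 31.4]
tcp_rot: [-1.569, -0.046, -2.494]
ft_force: [2.5, 3.1, 4.3]
opening: 0.004
```

```bash
python3 -c "
from h import *
st()"
```

```text
tcp [546.5  59.8  31.4] edge z 30.93 along 114.1 side 0.3 toolx [-0.796 -0.603  0.046] tooly [-0.036 -0.03  -0.999] F [2.5 3.1 4.3] t 9.78
```

Call:
apply_moves([
  [[0.5,0.02,0],[0,0,0],0],
  [[0.5,0.02,0],[0,0,0],0],
  [[0.5,0.03,0],[0,0,0],0],
  [[0.5,0.02,0],[0,0,0],0],
  [[0.5,0.02,0],[0,0,0],0],
])

```text
t: 10.4
eef_pos: [525.0, 43.6, 31.5]
tcp_rot: [-1.569, -0.046, -2.493]
ft_force: [3.2, 1.9, 3.4]
opening: 0.005
```

```bash
python3 -c "
from h import *
st()
p=read_camera('scene');st()
uv=blobs(p['img'],project(p,world(np.array([598.2,58.6]),np.radians(-52.75))),7);uv[[3,4,8,9]]=np.nan
c,t,e=fit(unproject(p,uv,32.4)[:,:2]);print(c,np.degrees(t),e)"
```

```text
tcp [525.   43.6  31.5] edge z 31.02 along 141.0 side 0.3 toolx [-0.796 -0.603  0.046] tooly [-0.036 -0.03  -0.999] F [3.2 1.9 3.4] t 10.4
tcp [524.6  43.4  31.4] edge z 30.98 along 141.5 side 0.2 toolx [-0.796 -0.603  0.047] tooly [-0.036 -0.03  -0.999] F [0.3 0.5 4.3] t 10.45
[599.09789516  57.46590098] -51.46231289344471 [3.4323783  1.74113545 1.8909344  1.23972617 0.25864634 1.13461169]
```

Call:
apply_moves([
  [[0.5,0.02,0],[0,0,0],0],
  [[0.5,0.02,0],[0,0,0],0],
  [[0.5,0.03,0],[0,0,0],0],
  [[0.5,0.02,0],[0,0,0],0],
  [[0.25,0.02,0],[0,0,0],0],
])

```text
t: 11.08
eef_pos: [505.6, 28.9, 31.5]
tcp_rot: [-1.569, -0.046, -2.494]
ft_force: [3.5, 3.0, 4.4]
opening: 0.004
```

```bash
python3 -c "
from h import *
st()
p=read_camera('scene');st();q=read_camera('top')
cv2.imwrite('pics/s3.png',cv2.resize(p['img'][180:360,200:440][:,:,::-1],(800,600)));cv2.imwrite('pics/t3.png',cv2.resize(q['img'][60:360,180:480][:,:,::-1],(600,600)));st()"
```

```text
tcp [505.6  28.9  31.5] edge z 31.0 along 165.4 side 0.3 toolx [-0.796 -0.603  0.046] tooly [-0.036 -0.03  -0.999] F [3.5 3.  4.4] t 11.07
tcp [505.4  28.8  31.4] edge z 30.96 along 165.6 side 0.3 toolx [-0.796 -0.603  0.046] tooly [-0.036 -0.03  -0.999] F [2.1 0.8 4.9] t 11.12
tcp [505.4  28.8  31.4] edge z 30.95 along 165.5 side 0.3 toolx [-0.796 -0.603  0.047] tooly [-0.036 -0.03  -0.999] F [ 2.4 -0.5  4.4] t 11.18
```

View pics/s3.png

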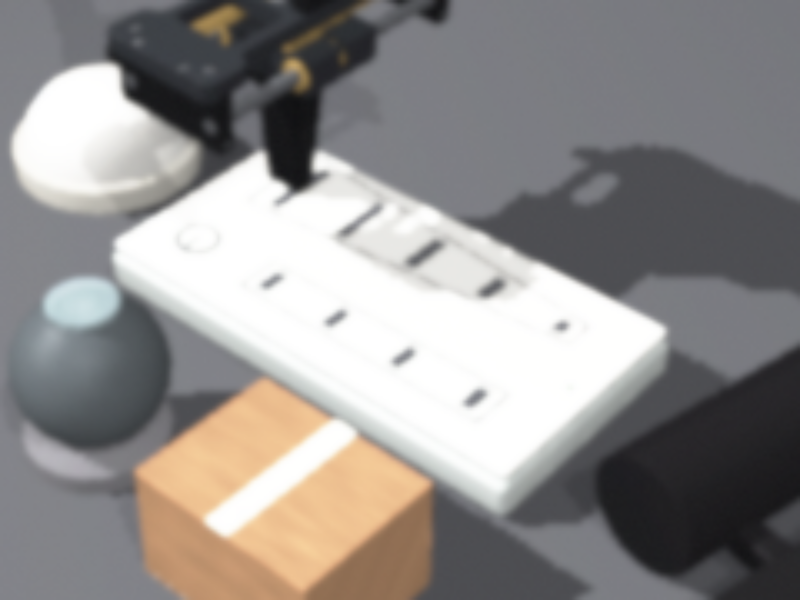

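The finger now sits on mark 5, at about (290,188) in the crop, and the bar's near end is visible at (280,200). I'll nudge 2 mm to the bar's middle and hold there.

Call:
apply_moves([
  [[0.2,0.02,0],[0,0,0],0],
  [[0,0.01,0],[0,0,0],0],
  [[0,0,0],[0,0,0],0],
  [[0,0,0],[0,0,0],0],
  [[0,0.01,0],[0,0,0],0],
])

```text
t: 11.8
eef_pos: [503.9, 27.5, 31.2]
tcp_rot: [-1.569, -0.047, -2.493]
ft_force: [2.9, 1.4, 5.7]
opening: 0.004
```

```bash
python3 -c "
from h import *
st()
p=read_camera('scene');st()
uv=blobs(p['img'],project(p,world(np.array([598.2,58.6]),np.radians(-52.75))),6);uv[[4,9]]=np.nan
c,t,e=fit(unproject(p,uv,32.4)[:,:2]);print(c,np.degrees(t),e)
M=world(c,t);print('mark5',M[4])
for i in range(4): read_camera('top');st()"
```

```text
tcp [503.9  27.5  31.2] edge z 30.72 along 167.5 side 0.4 toolx [-0.796 -0.603  0.047] tooly [-0.037 -0.03  -0.999] F [2.9 1.4 5.7] t 11.8
tcp [503.9  27.5  31.2] edge z 30.7 along 167.6 side 0.4 toolx [-0.796 -0.603  0.047] tooly [-0.037 -0.03  -0.999] F [2.8 2.4 5.6] t 11.85
[600.35857102  58.03464918] -52.59910291175031 [0.36158738 0.73320759 0.29066621 2.29160119 0.62475081 0.37818621
 0.36591372 0.94313274]
mark5 [514.19211683  32.43499738  32.4       ]
tcp [503.9  27.5  31.2] edge z 30.69 along 167.6 side 0.4 toolx [-0.796 -0.603  0.047] tooly [-0.037 -0.03  -0.999] F [2.9 2.1 6.4] t 11.9
tcp [503.8  27.5  31.2] edge z 30.69 along 167.6 side 0.3 toolx [-0.796 -0.603  0.047] tooly [-0.037 -0.03  -0.999] F [2.5 1.5 5.2] t 11.95
tcp [503.9  27.5  31.2] edge z 30.7 along 167.6 side 0.3 toolx [-0.796 -0.603  0.047] tooly [-0.037 -0.03  -0.999] F [2.3 0.6 5.3] t 12.0
tcp [503.8  27.5  31.2] edge z 30.69 along 167.6 side 0.3 toolx [-0.796 -0.603  0.047] tooly [-0.037 -0.03  -0.999] F [2.5 1.9 6. ] t 12.05
```

```bash
python3 -c "
from h import *
print(env.job_done());st()"
```

```text
the job is handed in; nothing more can be done
None
the job is handed in; nothing more can be done
```

I ran the closed fingertips along the brightness row from mark 1 to mark 5 and handed the job in with them still resting on mark 5. The hand-in gave no verdict.

- **Technique:** I pressed flat on mark 1 at about 3 N. Then I tilted the finger about 3° so its trailing edge dragged over the proud bars without catching.
- **Weak spot:** Just past mark 1 the finger rode up and was barely touching. By then the flat press had already registered about 3 N on mark 1. From just before mark 2 onward my readings showed a steady 3–5 N.
- **Last checks:** The finger edge was 167.6 mm along the row, and the middle of mark 5 is at about 168 mm. The downward force was steady at about 5–6 N, with 2–3 N sideways, against the 15 N limit. Total time was about 12 s.
- **Dimmer position:** The last camera fit put the dimmer about 2 mm from its start. The finger's shadow on the marks disturbs that fit, with errors up to 2.3 mm. A top-view fit early in the slide and a scene fit just past mark 4 disagreed more, with errors of about 6 and 3.4 mm. I put that down to the arm hiding marks and to its shadow. The real shift appears to be well under 10 mm.
- **Surroundings:** In the last picture I viewed, the ball lamp, carton and ceiling lamp looked undisturbed, and so did the visible part of the spotlight. I did not measure them again. The finger stayed within about 0.5 mm of the row's centre line, so it was well clear of the other row.

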